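# Put the flower bead in with its twin through the turning lid

### The arm

A 7-joint arm with a two-finger parallel gripper is mounted at the origin on the work surface. World frame = base frame: x ahead of the robot, y to its left, z up, the work surface at z = 0. Lengths are in m, angles in rad, forces in N, time in s.
With the tool pointing down it reaches from about 0.4 to 0.85 m from the base axis. Payload 6.9 kg.
Tool frame: the origin (TCP) lies midway between the tips of the shut fingers; the grasp point (between the pads) lies 19 mm behind it; z points along the fingers, y is the direction in which the jaws open and shut (so a half turn about z gives the same grasp; the last joint's range is limited). The gripper opens to 85 mm and grips with 20 to 120 N. Pads are 22 mm wide; open, the fingers measure 114 mm over their backs; the gripper's body (76 mm by 85 mm) begins 54 mm behind the grasp point. The pads swing forward as they close: fully open they stand 13 mm farther back than shut.
Start: joints at [1.381, 0.507, -0.238, 1.5, 0.126, 1.149, -0.155], TCP at [0.182, -0.598, 0.231] pointing down, gripper open.
Joint ranges: [-3.08, 3.08], [-0.24, 2.05], [-1.43, 1.35], [0, 2.5], [-1.52, 4.66], [0.17, 1.96], [-2.89, 2.89]. Speed limits (rad/s): [2.39, 2.39, 3.14, 3.14, 3.14, 3.14, 3.14].

### API

Orientations are given as [roll, pitch, yaw] about the fixed x, y, z axes, in that order (R = Rz(yaw) Ry(pitch) Rx(roll)).
In Python, from cell import env, capture, calibration gives the robot as it stands. The module is installed in compiled form; this text tells all that it offers.
- The arm moves only by the tool play_rows, never from a script. Its argument "series" is a list that holds one entry, the list of rows, each a list of 5 numbers: the closure in counts, from 0 (fully open) to 255 (shut), then the shift along the tool's x, y, z in m, then the turn about the tool's z in degrees. A call has 1 to 5 rows; each row is the pose to reach, as a shift and turn from the pose measured when the call began, along the tool's axes at that moment; what a row does not reach only later rows make up. A row lasts 1/12 s, in which the tool goes at most 41.7 mm and 7.16 degrees, less where a joint would pass 70% of its speed; a pose out of reach is approached as far as the arm can. A call with a gripper value outside its range is refused whole. The fingers move at their own pace and stop on an object; the grip force is fixed at half the most. Time passes only in rows, so rows that repeat a pose let the fingers close. It gives the time, the measured TCP pose, the force and the opening at its end, in the units of the state.
- env.get_obs(): the state, without advancing time (a new reading comes with each control period).
- capture(name): name is "side" or "top"; returns the picture (480x640x3 uint8, red, green, blue); there is no depth.
- calibration(name): a dict with "K" (3x3 intrinsics, pixels), "view" (4x4, takes a point from world to camera coordinates). Camera axes: x right, y up, looking along -z (the intrinsics and any distortion apply to the point x, -y, -z); pixel columns grow to the right and rows downward; lengths in m; the calibration is good to about 2 mm. A picture is of the moment at which its call begins. calibration takes no time and is no camera call.
- env.job_done(): hands the job in, once; it reports no verdict.
The state is a dict: "time": time; "joint_positions": joint angles; "joint_vel": joint speeds; "joint_torque": joint torques, N m; "ee_pos": TCP position; "ee_rot": TCP orientation; "wrist_force": force on the tool from outside, world axes, zero at the start; "wrist_torque": the same for the moment, N m; "opening": opening from 0.0 (shut) to 1.0 (fully open).
Only numpy, scipy, OpenCV 4.12 (cv2) and the standard library are available. Lean on these libraries where they do the work, as an engineer would, in place of code of your own. Each camera call takes 0.05 s, during which the arm holds its last target. There are 200 camera calls.

### The job

Turn the lid of the round bead box until its opening is squarely over the compartment that holds a flower-shaped bead, then put the loose flower-shaped bead from the table in through the opening so that the two flowers lie together in that compartment. Leave the opening over that compartment, and leave the other things on the table where they lie.

Things in the scene. Friction and masses are not known exactly. Their poses are not given: they have to be found in the camera images.
- bead_box: Round black plastic bead box fixed to the table, 180 mm across, wall 3 mm, 40 mm high, floor 4 mm thick, divided by five 3 mm radial walls into five equal compartments (72 degrees each, from 8 mm to 87 mm from the centre, 36 mm deep), seen through its clear lid. Origin at the centre of the underside on the lid's axis, z up; compartment 0 is centred on its +x axis, compartments 1 to 4 follow counter-clockwise seen from above. Four hold one stored bead each, one is empty.
- lid (a joint): Turn of the clear plastic lid about the vertical axis through the box's centre, rad, growing counter-clockwise seen from above; 0 = opening over compartment 0; stops at -3.4 and +3.4. It turns stiffly (about 0.06 N m of friction), has no spring and stays where it is left. The lid is a disc 180 mm across and 3 mm thick whose top is 44 mm above the table; it cannot be lifted off.
- opening (a point): Middle of the lid's only opening, 54 mm from the lid's axis, at the height of the lid's top face (44 mm above the table). The opening is a wedge 48 degrees wide, from 28 mm to 81 mm from the axis (about 48 mm wide at its middle); a 3 mm wide, 3 mm high grey lip stands along its two straight edges. The point's x axis points outward from the lid's axis, z up. Widest room for a bead is about 57 mm from the axis.
- grip_bar (a point): Middle of the top of the grey grip bar in the centre of the lid, on the lid's axis, 68 mm above the table. The bar is 44 mm long, 14 mm thick and 24 mm high, fixed to the lid; the point's x axis lies along the bar and points to the opening, z up.
- loose_flower: The loose flower bead lying on the table: four round petals of 15 mm diameter centred 8.5 mm from its middle along its +x, -x, +y and -y axes, 32 mm across the petal tips, 27 mm across flats at 45 degrees to its axes, 20 mm high, about 25 g; white ceramic; origin at the centre of its underside, z up.
- stored_flower: The twin of the loose flower bead (same shape and size), lying loose in one of the compartments 1 to 4, near the compartment's middle; white ceramic; origin at the centre of its underside, z up.
- loose_round: A plain round bead on the table, 32 mm diameter, 20 mm high, not to be used; white ceramic; origin at the centre of its underside, z up.
- loose_square: A square bead on the table, 29 x 29 mm, 20 mm high, not to be used; white ceramic; origin at the centre of its underside, z up.
- long_pliers: Long-nose pliers with black handles lying on the table, 165 mm long, 64 mm wide, 12 mm high; bystander; origin under the pivot, jaws along +x.
- round_pliers: Round-nose pliers with black handles lying on the table, 165 mm long, 64 mm wide, 12 mm high; bystander; origin under the pivot, jaws along +x.
- wire_spool: Small white spool of copper wire standing on the table, 52 mm across, 26 mm high; bystander; origin at the centre of its underside.
- finding_dish: Small white ceramic bowl on the table, 90 mm across, 25 mm high; bystander; origin at the centre of its underside.
- ruler: Steel ruler lying on the table, 160 x 26 mm, 4 mm thick; bystander; origin at the centre of its underside, x along its length.
- cell0 (a point): Middle of the floor of compartment 0, 54 mm from the box's centre, 4 mm above the table (the empty one, over which the opening starts).
- cell1 (a point): Middle of the floor of compartment 1, 54 mm from the box's centre, 4 mm above the table.
- cell2 (a point): Middle of the floor of compartment 2, 54 mm from the box's centre, 4 mm above the table.
- cell3 (a point): Middle of the floor of compartment 3, 54 mm from the box's centre, 4 mm above the table.
- cell4 (a point): Middle of the floor of compartment 4, 54 mm from the box's centre, 4 mm above the table.
Not all that is in view belongs to the job. What is shaped like the loose_flower but brown, red or yellow is not meant.

How it is judged:
By the outcome, as a careful person would: the job done as asked, in the order asked, and still so for the second after the job is handed in, with the robot touching nothing.
It also fails if it takes over 64 s, if anything falls off the work surface, if the arm or the gripper's body presses on something with over 40 N, if the wrist force passes 120 N, or if a joint passes its speed limit or range.

## Working session

There is one attempt and no reset: what is moved stays moved. The work goes in short steps, Python scripts to look and compute and a tool call to move; the robot and the scene stay as the last step left them, time stands still between calls to the robot, and variables do not carry over. Pictures are saved under pics/ and viewed, about 8 in all and at most 12, crops included, and the job is handed in when it is done.

Besides the shell and the picture viewer there is one more tool, called after "Request:" in YAML: its name, and indented under it one key for each argument. play_rows: Moves the arm, as the interface text tells. Its arguments: {"type":"object","properties":{"series":{"type":"array","items":{"type":"array","items":{"type":"array","items":{"type":"number"}}}}},"required":["series"]}

```bash
mkdir -p pics
cat > h.py <<'E'
import numpy as np, cv2
from cell import env, capture, calibration
def grab(n,f=None):
    im=capture(n)
    if f: cv2.imwrite('pics/'+f,im[:,:,::-1])
    return im
def ray(n,u,v):
    c=calibration(n); K=np.array(c['K']); V=np.array(c['view'])
    p=np.linalg.inv(K)@[u,v,1]; d=V[:3,:3].T@np.array([p[0],-p[1],-p[2]]); o=-V[:3,:3].T@V[:3,3]
    return o,d
def pt(n,u,v,z):
    o,d=ray(n,u,v); return o+d*(z-o[2])/d[2]
def proj(n,P):
    c=calibration(n); K=np.array(c['K']); V=np.array(c['view'])
    q=V[:3,:3]@np.array(P)+V[:3,3]; q=K@[q[0],-q[1],-q[2]]; return q[:2]/q[2]
E
python3 - <<'E'
from h import *
for n in('top','side'):
    grab(n,n+'0.png'); c=calibration(n); print(c.keys(),c['K'],ray(n,320,240))
print(env.get_obs())
E
```

```text
dict_keys(['K', 'view']) [[467.59931566   0.         324.7395216 ]
 [  0.         467.59931566 233.42040096]
 [  0.           0.           1.        ]] (array([0.50448877, 0.02574895, 1.22085191]), array([ 4.30802836e-02, -7.93756415e-04, -9.99221791e-01]))
dict_keys(['K', 'view']) [[471.99342607   0.         318.7382297 ]
 [  0.         471.99342607 240.84514823]
 [  0.           0.           1.        ]] (array([0.1383369 , 0.68641864, 0.66837935]), array([ 0.42626831, -0.68762258, -0.5877762 ]))
{'time': 0.1, 'joint_positions': array([ 1.38151993,  0.5082831 , -0.23755637,  1.5009865 ,  0.12571072,
        1.14890476, -0.15482096]), 'joint_vel': array([-0.00082208, -0.00123168, -0.00019562, -0.00192052,  0.00017191,
        0.00140029, -0.0005465 ]), 'joint_torque': array([-3.94694522e-03, -6.21844125e+01, -2.19454452e+00, -2.50204575e+01,
        1.25041240e-02,  7.75761815e-03, -1.46260987e-06]), 'ee_pos': array([ 0.1813944 , -0.59765038,  0.23051525]), 'ee_rot': array([-3.14000191e+00,  1.96807968e-05,  2.94788007e-01]), 'wrist_force': array([ 0.31211152, -0.59304208,  0.55512254]), 'wrist_torque': array([-0.02447428, -0.01000355, -0.0411836 ]), 'opening': 1.0021002071122092}
```

View pics/top0.png

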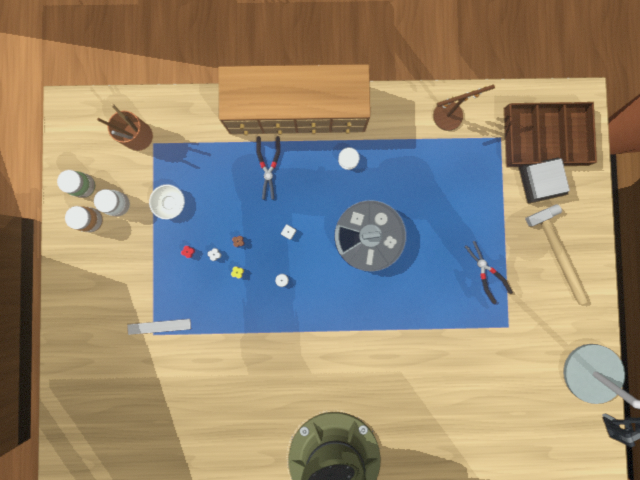

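View pics/side0.png

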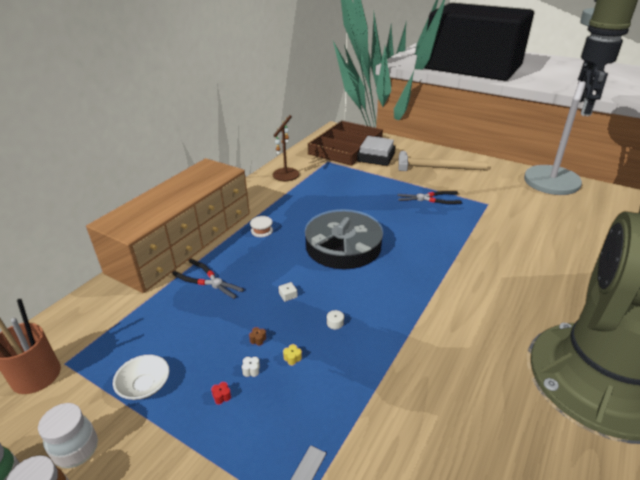

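The top view shows these candidates for the loose flower: white flower (214,255), red flower (188,252), brown (238,242), yellow (237,272), white round (282,281) and white square (288,232). I choose (214,255). The box is at (370,236), with its opening near (347,240) and a flower-like stored bead near (391,242). I'll check both in one crop.

Run:
```python
from h import *
im=grab('top')
a=cv2.resize(im[195:280,325:415],(480,453),interpolation=cv2.INTER_CUBIC)
b=cv2.resize(im[235:275,194:234],(300,300),interpolation=cv2.INTER_CUBIC)
o=np.zeros((453,800,3),np.uint8);o[:,:480]=a;o[:300,490:790]=b
cv2.imwrite('pics/crop1.png',o[:,:,::-1])
# loose white objects on blue mat
hsv=cv2.cvtColor(im,cv2.COLOR_RGB2HSV)
m=((hsv[...,1]<70)&(hsv[...,2]>120)).astype(np.uint8)
n,l,s,c=cv2.connectedComponentsWithStats(m)
for i in range(1,n):
    if 30<s[i,4]<900 and 150<c[i,0]<510 and 140<c[i,1]<335: print(s[i],c[i].round(1),pt('top',*c[i],.02).round(4))
# box: dark / grey disc
blue=((hsv[...,0]>100)&(hsv[...,0]<125)&(hsv[...,1]>120)).astype(np.uint8)
k=1-blue[185:285,320:420]
cs=max(cv2.findContours(k,0,1)[0],key=cv2.contourArea)
e=cv2.fitEllipse(cs);u=np.array(e[0])+[320,185];print(e,u,pt('top',*u,.04))
```

```text
[481 137  27 143 212] [502.6 205.1] [ 0.6381 -0.45    0.02  ]
[183 141  73   3  74] [218.7 141.6] [0.8166 0.283  0.02  ]
[338 147  22  23 383] [348.4 158. ] [ 0.768  -0.0529  0.02  ]
[262 166  11  15 103] [267.7 172.9] [0.7325 0.157  0.02  ]
[349 211  16  15 176] [356.6 218.2] [ 0.6108 -0.0707  0.02  ]
[281 225  15  14 142] [288.1 231.6] [0.5795 0.1065 0.02  ]
[383 235  15  14 145] [389.8 241.7] [ 0.5486 -0.1546  0.02  ]
[208 248  13  13 118] [213.9 254. ] [0.5253 0.2969 0.02  ]
[477 259  14  14 108] [482.9 265.2] [ 0.4837 -0.3927  0.02  ]
[275 274  14  13 136] [281.6 279.9] [0.4561 0.1248 0.02  ]
[269 292 241  41 296] [409.5 326. ] [ 0.3328 -0.1992  0.02  ]
((50.12062454223633, 50.32302474975586), (70.62052917480469, 71.30213928222656), 103.80615234375) [370.12062454 235.32302475] [ 0.56490304 -0.10225921  0.04      ]
```

View pics/crop1.png

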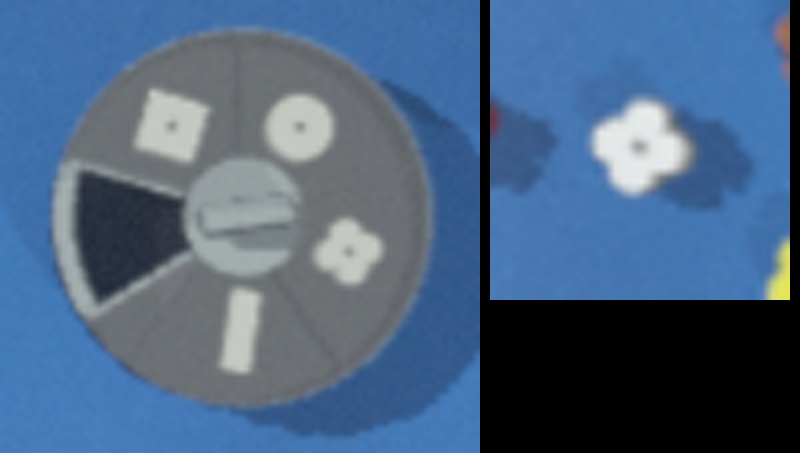

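The crop confirms the white four-petal flower as the loose bead. Clockwise from the opening, the stored beads are square, round, flower, bar, so the flower is in compartment 2 and the lid needs about +144°. Next I'll measure the angles.

```bash
cat >> h.py <<'E'
def rect(im,n,c,z,half=.1,s=2500):
    q=np.float32([[c[0]+a*half,c[1]+b*half] for a,b in((1,1),(1,-1),(-1,-1),(-1,1))])
    src=np.float32([proj(n,[*p,z]) for p in q]); w=int(2*half*s)
    return cv2.warpPerspective(im,cv2.getPerspectiveTransform(src,np.float32([[0,0],[w,0],[w,w],[0,w]])),(w,w),flags=cv2.INTER_CUBIC)
E
python3 - <<'E'
from h import *
im=grab('top'); c=np.array([.5648,-.1027])
r=rect(im,'top',c,.044)   # up=+x, left=+y
# polar: rows= angle clockwise from image right ; world ang = -rowang-90
p=cv2.warpPolar(r,(250,720),(249.5,249.5),250,cv2.INTER_LINEAR)
g=cv2.cvtColor(p,cv2.COLOR_RGB2GRAY).astype(float)
band=g[:,100:190].mean(1)  # r 40..76mm
wa=lambda i:(-(i/2)-90)%360
dark=np.where(band<60)[0]; print('opening edges',wa(dark.min()),wa(dark.max()))
gv=g[:,205:214].mean(1); d=gv-cv2.GaussianBlur(gv.reshape(-1,1),(1,41),0).ravel()
print('dividers', [(wa(i),round(d[i],1)) for i in range(4,716) if d[i]==d[i-4:i+5].min() and d[i]<-2])
# stored flower, loose flower centroid & axes by 4-fold moment
for nm,z,cc in(('stored',.024,(389.8,241.7)),('loose',.02,(213.9,254.0))):
    P=pt('top',*cc,z)[:2]
    for k in range(2):
        f=rect(im,'top',P,z,.025,8000); h=cv2.cvtColor(f,cv2.COLOR_RGB2HSV)
        m=((h[...,1]<70)&(h[...,2]>(150 if nm=='stored' else 140))).astype(np.uint8)
        n,l,s,ce=cv2.connectedComponentsWithStats(m); i=1+s[1:,4].argmax()
        P=P+np.array([199.5-ce[i][1],199.5-ce[i][0]])/8000
    v,u=np.where(l==i); x=(ce[i][1]-v)/8000;y=(ce[i][0]-u)/8000
    th=np.angle((((x+1j*y)**4)).sum())/4
    print(nm,P,'area mm2',s[i,4]/64,'size',s[i,2:4]/8,'axis deg',np.degrees(th),'rel box',np.hypot(*(P-c)),np.degrees(np.arctan2(*(P-c)[::-1]))%360)
cv2.imwrite('pics/rect.png',r[:,:,::-1])
o,dd=ray('side',320,240)
s=grab('side'); cv2.imwrite('pics/s1.png',s[:,:,::-1])
print('side proj loose',proj('side',[.5253,.2969,.02]),'box',proj('side',[*c,.044]))
E
```

```text
opening edges 117.0 75.0
dividers [(217.0, np.float64(-2.2)), (209.5, np.float64(-2.5)), (196.0, np.float64(-2.2)), (139.0, np.float64(-2.3)), (124.5, np.float64(-11.8)), (110.0, np.float64(-5.6)), (104.0, np.float64(-5.1)), (95.5, np.float64(-4.7)), (75.5, np.float64(-4.1)), (68.5, np.float64(-11.4)), (288.5, np.float64(-3.0))]
stored [ 0.54817377 -0.15421974] area mm2 693.5625 size [33.25  32.375] axis deg 8.075639699720856 rel box 0.0541360781700976 252.1142907739569
loose [0.52514995 0.29765641] area mm2 749.34375 size [33.75 32.75] axis deg -14.298784408466004 rel box 0.40231502607254355 95.65595210385945
side proj loose [249.91511265 362.66167021] box [342.94034103 230.55584771]
```

View pics/rect.png

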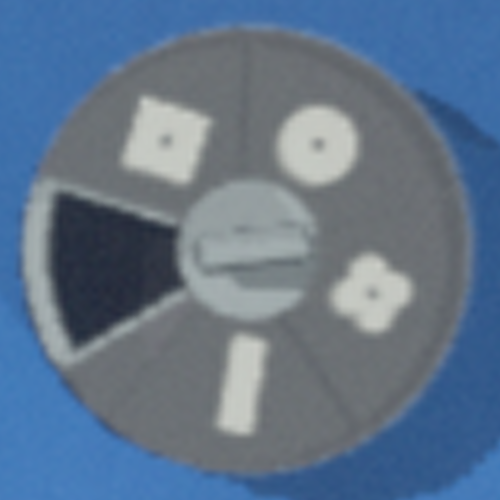

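Request:
play_rows:
  series:
    - [[0,0,0,0,-7],[0,0,0,0,-14],[0,0,0,0,-21],[0,0,0,0,-28],[0,0,0,0,-35]]

```text
time: 0.67
ee_pos: [0.1814, -0.5977, 0.2307]
ee_rot: [-3.141, -0.001, 0.912]
wrist_force: [-0.1, -1.5, -0.4]
opening: 1.002
```

Run:
```python
from h import *
o=env.get_obs();print(o['time'],o['joint_positions'].round(3),o['ee_pos'],o['ee_rot'])
```

```text
0.6667 [ 1.476  0.522 -0.397  1.499  0.211  1.164  0.384] [ 0.18140132 -0.59774962  0.23074494] [-3.14061444e+00 -5.58053552e-04  9.11686875e-01]
```

The loose flower is at (0.525, 0.298) with an axis near −14°. The stored flower is at 54 mm and 252°, in compartment 2. The lid's opening sits near 96.5° while compartment 0's middle is near 108°, so the turn needed is about 155°. I'll go above the box now.

Request:
play_rows:
  series:
    - [[0,0.04,0,0,0],[0,0.08,0,0,0],[0,0.12,0,0,0],[0,0.16,0,0,0],[0,0.2,0,0,0]]

```text
time: 1.08
ee_pos: [0.3046, -0.4381, 0.2309]
ee_rot: [-3.141, -0.001, 0.911]
wrist_force: [1.1, -0.4, -0.5]
opening: 1.003
```

Request:
play_rows:
  series:
    - [[0,0.04,0,0,0],[0,0.08,0,0,0],[0,0.12,0,0,0],[0,0.16,0,0,0],[0,0.2,0,0,0]]

```text
time: 1.5
ee_pos: [0.428, -0.2784, 0.2312]
ee_rot: [-3.141, -0.0, 0.911]
wrist_force: [0.8, -0.9, 0.7]
opening: 1.002
```

Request:
play_rows:
  series:
    - [[0,0.04,0,0,-7],[0,0.08,0,0,-14],[0,0.12,0,0,-21],[0,0.16,0,0,-28],[0,0.2,0,0,-35]]

```text
time: 1.92
ee_pos: [0.5514, -0.1188, 0.2314]
ee_rot: [3.141, -0.0, 1.527]
wrist_force: [0.8, -0.3, -0.2]
opening: 0.996
```

```bash
cat >> h.py <<'E'
def go(x,y,z,yaw):
    o=env.get_obs(); p=o['ee_pos']; w=o['ee_rot'][2]
    d=np.array([x,y])-p[:2]; c,s=np.cos(w),np.sin(w)
    print('t',round(o['time'],2),'pos',p.round(4),'rot',o['ee_rot'].round(4),'yaw',round(np.degrees(w),1),'j',o['joint_positions'].round(2),'F',o['wrist_force'].round(1),'op',round(o['opening'],3))
    print('move x %.4f y %.4f z %.4f turn %.1f'%(c*d[0]+s*d[1],s*d[0]-c*d[1],p[2]-z,-((yaw-np.degrees(w)+180)%360-180)))
E
python3 - <<'E'
from h import *
go(.5647,-.1017,.15,96.5)
E
```

```text
t 1.92 pos [ 0.5514 -0.1188  0.2314] rot [ 3.1415e+00 -2.0000e-04  1.5274e+00] yaw 87.5 j [ 0.6   0.47 -0.67  1.66  0.31  1.12 -0.19] F [ 0.8 -0.3 -0.2] op 0.996
move x 0.0176 y 0.0125 z 0.0814 turn -9.0
```

Request:
play_rows:
  series:
    - [[0,0.01,0.006,0.03,-5],[0,0.0176,0.0125,0.06,-9],[0,0.0176,0.0125,0.09,-9],[0,0.0176,0.0125,0.11,-9],[0,0.0176,0.0125,0.11,-9]]

```text
time: 2.33
ee_pos: [0.5621, -0.1017, 0.1172]
ee_rot: [-3.135, -0.002, 1.685]
wrist_force: [-0.6, -0.4, -0.8]
opening: 0.998
```

Run:
```python
from h import *
a=grab('side'); im=a[170:290,270:430]
cv2.imwrite('pics/s2.png',cv2.resize(im,(800,600),interpolation=cv2.INTER_CUBIC)[:,:,::-1])
go(.5647,-.1017,.049,96.5); print(proj('side',[.5647,-.1017,.068]))
```

```text
t 2.38 pos [ 0.5633 -0.1017  0.1196] rot [-3.1375e+00 -1.4000e-03  1.6848e+00] yaw 96.5 j [ 0.54  0.6  -0.65  1.78  0.44  0.91 -0.19] F [-0.3  0.4  0.4] op 1.005
move x -0.0002 y 0.0014 z 0.0706 turn 0.0
[342.95725268 222.14665567]
```

View pics/s2.png

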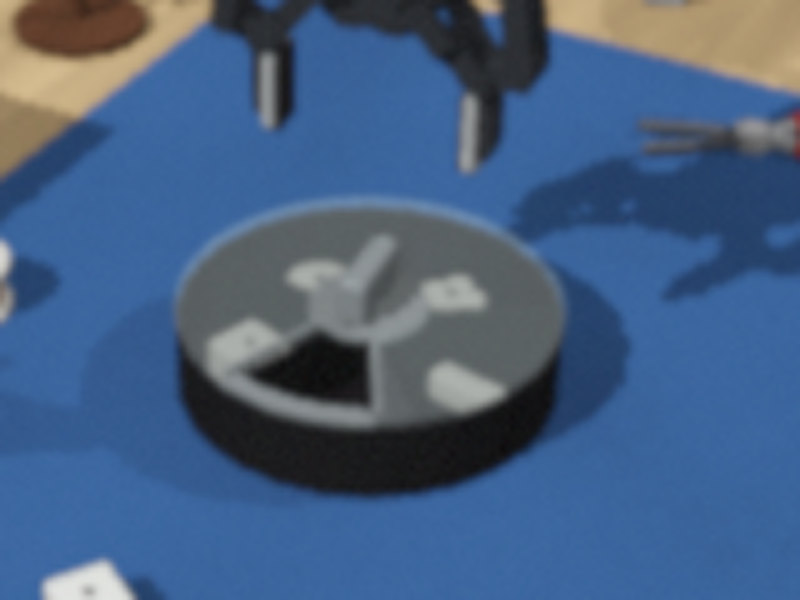

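The fingers are about 50 mm above the lid, astride the bar. The bar's top is seen at crop (362,262) against a projected (365,261), so they agree. I'll descend and grip.

Request:
play_rows:
  series:
    - [[0,0,0.0014,0.03,0],[0,0,0.0014,0.055,0],[0,0,0.0014,0.07,0],[0,0,0.0014,0.07,0],[60,0,0.0014,0.07,0]]

```text
time: 2.8
ee_pos: [0.5651, -0.1016, 0.0508]
ee_rot: [-3.138, -0.001, 1.684]
wrist_force: [-0.4, -0.7, -0.1]
opening: 0.881
```

Request:
play_rows:
  series:
    - [[120,0,0,0,0],[180,0,0,0,0],[255,0,0,0,0],[255,0,0,0,0],[255,0,0,0,0]]

```text
time: 3.22
ee_pos: [0.5636, -0.1021, 0.0514]
ee_rot: [-3.136, -0.0, 1.684]
wrist_force: [-5.4, 1.8, 36.1]
opening: 0.15
```

Run:
```python
from h import *
go(.5647,-.1017,.049,96.5)
```

```text
t 3.22 pos [ 0.5636 -0.1021  0.0514] rot [-3.1358e+00 -2.0000e-04  1.6840e+00] yaw 96.5 j [ 0.5   0.69 -0.59  1.85  0.52  0.78 -0.26] F [-5.4  1.8 36.1] op 0.15
move x 0.0002 y 0.0011 z 0.0024 turn -0.0
```

Request:
play_rows:
  series:
    - [[255,0,0,-0.004,0],[255,0,0,-0.004,0],[255,0,0,-0.004,0]]

```text
time: 3.47
ee_pos: [0.5635, -0.102, 0.0522]
ee_rot: [-3.134, -0.003, 1.684]
wrist_force: [9.6, 0.6, -33.1]
opening: 0.144
```

Run:
```python
from h import *
go(.5647,-.1017,.049,96.5)
```

```text
t 3.47 pos [ 0.5635 -0.102   0.0522] rot [-3.1344e+00 -2.7000e-03  1.6840e+00] yaw 96.5 j [ 0.5   0.69 -0.59  1.84  0.52  0.78 -0.25] F [  9.6   0.6 -33.1] op 0.144
move x 0.0002 y 0.0013 z 0.0032 turn -0.0
```

Request:
play_rows:
  series:
    - [[255,0,0,0,0],[255,0,0,0,-5],[255,0,0,0,-10],[255,0,0,0,-15],[255,0,0,0,-20]]

```text
time: 3.88
ee_pos: [0.5635, -0.102, 0.052]
ee_rot: [-3.136, -0.005, 2.037]
wrist_force: [1.8, 0.4, -7.1]
opening: 0.146
```

Run:
```python
from h import *
go(.5647,-.1017,.052,252)
```

```text
t 3.88 pos [ 0.5635 -0.102   0.052 ] rot [-3.1357 -0.0052  2.0374] yaw 116.7 j [ 0.56  0.71 -0.69  1.84  0.6   0.82  0.03] F [ 1.8  0.4 -7.1] op 0.146
move x -0.0002 y 0.0012 z 0.0000 turn -135.3
```

Request:
play_rows:
  series:
    - [[255,0,0,0,-6.5],[255,0,0,0,-13],[255,0,0,0,-19.5],[255,0,0,0,-26],[255,0,0,0,-33]]

```text
time: 4.3
ee_pos: [0.5635, -0.1022, 0.052]
ee_rot: [-3.139, -0.007, 2.619]
wrist_force: [0.3, 0.8, -4.2]
opening: 0.144
```

Request:
play_rows:
  series:
    - [[255,0,0,0,-6.5],[255,0,0,0,-13],[255,0,0,0,-19.5],[255,0,0,0,-26],[255,0,0,0,-33]]

```text
time: 4.72
ee_pos: [0.5635, -0.1023, 0.052]
ee_rot: [3.14, -0.007, -3.083]
wrist_force: [-0.0, 1.9, -3.6]
opening: 0.145
```

Run:
```python
from h import *
go(.5647,-.1017,.052,252)
```

```text
t 4.72 pos [ 0.5635 -0.1023  0.052 ] rot [ 3.1396 -0.0074 -3.0831] yaw -176.6 j [ 0.71  0.82 -0.99  1.84  0.83  0.97  0.98] F [-0.   1.9 -3.6] op 0.145
move x -0.0012 y 0.0005 z -0.0000 turn -68.6
```

Request:
play_rows:
  series:
    - [[255,0,0,0,-6.5],[255,0,0,0,-13],[255,0,0,0,-19.5],[255,0,0,0,-26],[255,0,0,0,-33]]

```text
time: 5.13
ee_pos: [0.5636, -0.1024, 0.052]
ee_rot: [3.136, -0.005, -2.502]
wrist_force: [-0.4, 2.5, -5.1]
opening: 0.146
```

Request:
play_rows:
  series:
    - [[255,0,0,0,-6.5],[255,0,0,0,-13],[255,0,0,0,-19.5],[255,0,0,0,-26],[255,0,0,0,-32]]

```text
time: 5.55
ee_pos: [0.5637, -0.1024, 0.052]
ee_rot: [3.135, -0.001, -1.938]
wrist_force: [0.2, 1.4, -4.4]
opening: 0.143
```

Run:
```python
from h import *
go(.5647,-.1017,.052,252)
```

```text
t 5.55 pos [ 0.5637 -0.1024  0.052 ] rot [ 3.1348e+00 -1.1000e-03 -1.9377e+00] yaw -111.0 j [ 0.81  0.95 -1.24  1.84  0.99  1.15  1.97] F [ 0.2  1.4 -4.4] op 0.143
move x -0.0010 y -0.0006 z -0.0000 turn -3.0
```

Request:
play_rows:
  series:
    - [[255,0,0,0,-3],[255,0,0,0,-3],[0,0,0,0,-3],[0,0,0,0,-3],[0,0,0,0,-3]]

```text
time: 5.97
ee_pos: [0.5638, -0.1026, 0.0522]
ee_rot: [3.135, -0.001, -1.887]
wrist_force: [-0.1, -1.2, -0.5]
opening: 0.565
```

Request:
play_rows:
  series:
    - [[0,0,0,0,0],[0,0,0,-0.03,0],[0,0,0,-0.06,0],[0,0,0,-0.09,0],[0,0,0,-0.12,0]]

```text
time: 6.38
ee_pos: [0.5644, -0.1026, 0.1735]
ee_rot: [3.135, -0.001, -1.888]
wrist_force: [1.0, -0.3, 0.1]
opening: 0.999
```

Run:
```python
from h import *
go(.5252,.2977,.12,-59.3)
```

```text
t 6.38 pos [ 0.5644 -0.1026  0.1735] rot [ 3.1346e+00 -9.0000e-04 -1.8876e+00] yaw -108.2 j [ 0.85  0.81 -1.35  1.71  0.81  1.32  2.16] F [ 1.  -0.3  0.1] op 0.999
move x -0.3682 y 0.1619 z 0.0535 turn -48.9
```

Request:
play_rows:
  series:
    - [[0,-0.037,0.016,0,0],[0,-0.074,0.032,0,0],[0,-0.11,0.048,0,0],[0,-0.147,0.065,0,0],[0,-0.184,0.081,0,0]]

```text
time: 6.8
ee_pos: [0.5443, 0.099, 0.1742]
ee_rot: [3.135, -0.001, -1.889]
wrist_force: [0.0, 0.2, -0.1]
opening: 1.0
```

Request:
play_rows:
  series:
    - [[60,-0.037,0.016,0,-7],[100,-0.074,0.032,0,-14],[100,-0.11,0.048,0,-21],[100,-0.147,0.065,0,-28],[100,-0.184,0.081,0,-35]]

```text
time: 7.22
ee_pos: [0.5244, 0.3008, 0.1747]
ee_rot: [3.136, 0.002, -1.273]
wrist_force: [0.8, -0.0, 0.2]
opening: 0.608
```

Run:
```python
from h import *
go(.5252,.2977,.06,-59.3)
im=grab('top'); c=np.array([.5641,-.102])
r=rect(im,'top',c,.044)
cv2.imwrite('pics/r2.png',r[:,:,::-1])
p=cv2.warpPolar(r,(250,720),(249.5,249.5),250,cv2.INTER_LINEAR)
g=cv2.cvtColor(p,cv2.COLOR_RGB2GRAY).astype(float)
wa=lambda i:(-(i/2)-90)%360
for a,b in((80,100),(190,197)):
    gv=g[:,a:b].mean(1); d=gv-cv2.GaussianBlur(gv.reshape(-1,1),(1,61),0).ravel()
    print([(wa(i),round(d[i],1)) for i in range(6,714) if d[i]==d[i-6:i+7].min() and d[i]<-2],[(wa(i),round(d[i],1)) for i in range(6,714) if d[i]==d[i-6:i+7].max() and d[i]>4])
```

```text
t 7.22 pos [0.5244 0.3008 0.1747] rot [ 3.1361e+00  2.1000e-03 -1.2733e+00] yaw -73.0 j [ 0.12  0.85 -1.35  1.63  0.84  1.37  2.1 ] F [ 0.8 -0.   0.2] op 0.608
move x 0.0032 y 0.0002 z 0.1147 turn -13.7
[(256.5, np.float64(-7.1)), (235.0, np.float64(-24.9)), (220.5, np.float64(-6.5)), (209.0, np.float64(-4.1)), (194.5, np.float64(-8.9)), (165.5, np.float64(-11.2)), (73.5, np.float64(-3.2)), (48.5, np.float64(-5.2)), (30.5, np.float64(-4.3)), (3.5, np.float64(-2.7)), (344.5, np.float64(-5.4)), (310.5, np.float64(-7.0)), (288.0, np.float64(-5.9))] [(244.5, np.float64(11.4)), (227.5, np.float64(27.9)), (185.0, np.float64(7.8)), (175.0, np.float64(11.2)), (40.5, np.float64(11.0)), (319.5, np.float64(5.0)), (280.0, np.float64(32.4))]
[(266.0, np.float64(-2.1)), (249.5, np.float64(-2.7)), (232.0, np.float64(-25.6)), (173.0, np.float64(-4.9)), (139.0, np.float64(-2.2)), (71.5, np.float64(-6.0)), (38.5, np.float64(-3.1)), (1.0, np.float64(-4.9)), (283.5, np.float64(-3.6)), (273.5, np.float64(-29.4))] [(260.0, np.float64(4.2)), (227.5, np.float64(39.7)), (34.5, np.float64(4.8)), (278.0, np.float64(48.5))]
```

View pics/r2.png

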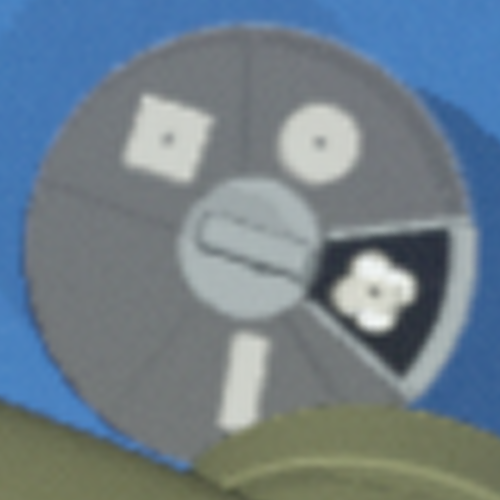

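The lid's lips are at 227.5° and 278°, so the opening's middle is about 252.5°. The dividers put compartment 2 at about 252°, and the stored flower shows centred in the opening (375,292). Next I'll grip the loose flower.

Request:
play_rows:
  series:
    - [[100,0.0035,0,0.03,-7],[100,0.0035,0,0.06,-13.7],[100,0.0035,0,0.085,-13.7],[100,0.0035,0,0.085,-13.7],[100,0.0035,0,0.085,-13.7]]

```text
time: 7.68
ee_pos: [0.5212, 0.307, 0.0901]
ee_rot: [3.138, 0.01, -1.018]
wrist_force: [-0.2, -0.0, 0.9]
opening: 0.607
```

Run:
```python
from h import *
a=grab('side'); im=a[300:420,180:340]
cv2.imwrite('pics/s3.png',cv2.resize(im,(800,600),interpolation=cv2.INTER_CUBIC)[:,:,::-1])
go(.5247,.2975,.011,-59.3)
```

```text
t 7.73 pos [0.5217 0.3078 0.0916] rot [ 3.1406  0.011  -1.0178] yaw -58.3 j [ 0.1   0.97 -1.33  1.72  0.98  1.28  2.24] F [0.3 0.6 0. ] op 0.61
move x 0.0104 y 0.0028 z 0.0806 turn 1.0
```

View pics/s3.png

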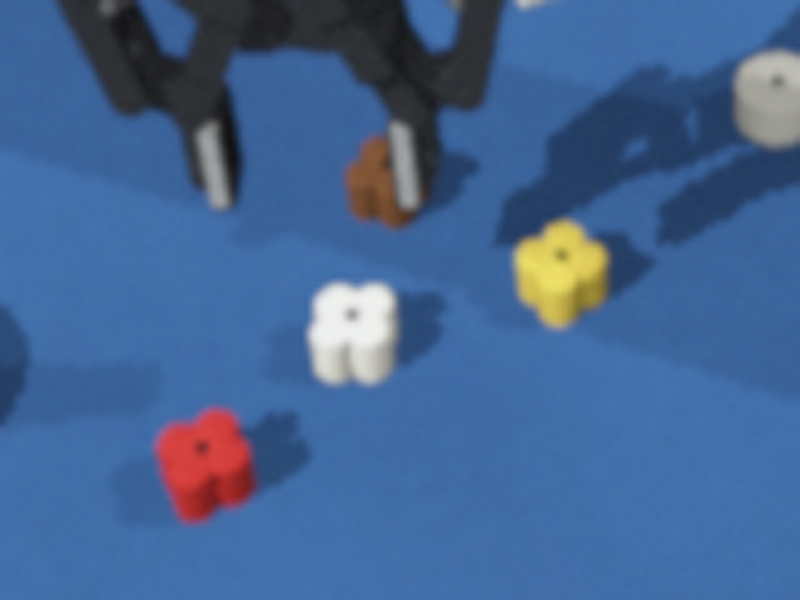

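The open fingers stand above the white flower (crop 352,330), with brown, yellow and red to the sides and clear of them. The tool is 10 mm off in its x, so I'll correct at height first.

Request:
play_rows:
  series:
    - [[100,0.0104,0.0028,0.015,1],[100,0.0104,0.0028,0.03,1],[100,0.0104,0.0028,0.04,1],[100,0.0104,0.0028,0.04,1],[100,0.0104,0.0028,0.04,1]]

```text
time: 8.15
ee_pos: [0.5242, 0.2976, 0.051]
ee_rot: [3.139, 0.011, -1.035]
wrist_force: [0.4, -0.4, -0.3]
opening: 0.604
```

Run:
```python
from h import *
go(.5247,.2975,.011,-59.3)
```

```text
t 8.15 pos [0.5242 0.2976 0.051 ] rot [ 3.1393  0.0111 -1.0353] yaw -59.3 j [ 0.11  1.01 -1.29  1.76  1.03  1.23  2.2 ] F [ 0.4 -0.4 -0.3] op 0.604
move x 0.0003 y -0.0004 z 0.0400 turn -0.0
```

Request:
play_rows:
  series:
    - [[100,0,0,0.02,0],[100,0,0,0.039,0],[100,0,0,0.039,0],[100,0,0,0.039,0]]

```text
time: 8.48
ee_pos: [0.5236, 0.2982, 0.0122]
ee_rot: [3.138, 0.012, -1.035]
wrist_force: [-0.7, 0.2, 0.7]
opening: 0.605
```

Request:
play_rows:
  series:
    - [[150,0,0,0,0],[255,0,0,0,0],[255,0,0,0,0],[255,0,0,0,0],[255,0,0,0,0]]

```text
time: 8.9
ee_pos: [0.524, 0.299, 0.014]
ee_rot: [3.141, 0.012, -1.035]
wrist_force: [-0.7, -0.8, 4.7]
opening: 0.275
```

Run:
```python
from h import *
go(.5247,.2975,.12,-59.3)
```

```text
t 8.9 pos [0.524 0.299 0.014] rot [ 3.1408  0.012  -1.0347] yaw -59.3 j [ 0.09  1.05 -1.26  1.79  1.09  1.18  2.16] F [-0.7 -0.8  4.7] op 0.275
move x 0.0017 y 0.0001 z -0.1060 turn 0.0
```

Request:
play_rows:
  series:
    - [[255,0,0,-0.03,0],[255,0,0,-0.06,0],[255,0,0,-0.09,0],[255,0,0,-0.12,0],[255,0,0,-0.12,0]]

```text
time: 9.32
ee_pos: [0.5257, 0.3009, 0.1412]
ee_rot: [-3.133, 0.014, -1.034]
wrist_force: [1.2, 1.1, 0.3]
opening: 0.278
```

Run:
```python
from h import *
go(.5465,-.1567,.134,-107.7)
```

```text
t 9.32 pos [0.5257 0.3009 0.1412] rot [-3.1335  0.0141 -1.034 ] yaw -59.2 j [ 0.13  0.9  -1.36  1.68  0.9   1.32  2.29] F [1.2 1.1 0.3] op 0.278
move x 0.4038 y 0.2161 z 0.0072 turn 48.5
```

Request:
play_rows:
  series:
    - [[255,0.034,0.018,0,0],[255,0.068,0.036,0,0],[255,0.102,0.054,0,0],[255,0.136,0.073,0,0],[255,0.17,0.091,0,0]]

```text
time: 9.73
ee_pos: [0.5343, 0.1068, 0.1388]
ee_rot: [-3.132, 0.013, -1.033]
wrist_force: [-0.5, -0.3, -0.6]
opening: 0.277
```

Request:
play_rows:
  series:
    - [[255,0.034,0.018,0,7],[255,0.068,0.036,0,14],[255,0.102,0.054,0,21],[255,0.136,0.073,0,28],[255,0.17,0.091,0,35]]

```text
time: 10.15
ee_pos: [0.543, -0.0878, 0.1365]
ee_rot: [-3.14, 0.016, -1.65]
wrist_force: [-0.1, -0.6, 0.0]
opening: 0.283
```

Run:
```python
from h import *
go(.5465,-.1567,.105,-107.7)
```

```text
t 10.15 pos [ 0.543  -0.0878  0.1365] rot [-3.1404  0.0157 -1.6501] yaw -94.5 j [ 0.85  0.79 -1.29  1.82  0.82  1.18  2.36] F [-0.1 -0.6  0. ] op 0.283
move x 0.0684 y -0.0089 z 0.0315 turn 13.2
```

Request:
play_rows:
  series:
    - [[255,0.023,-0.003,0.01,5],[255,0.046,-0.006,0.02,9],[255,0.068,-0.009,0.03,13],[255,0.068,-0.009,0.0315,13],[255,0.068,-0.009,0.0315,13]]

```text
time: 10.57
ee_pos: [0.5463, -0.1571, 0.1037]
ee_rot: [3.139, 0.015, -1.879]
wrist_force: [0.1, 0.8, 0.4]
opening: 0.281
```

Run:
```python
from h import *
go(.5465,-.1567,.06,-107.7)
a=grab('side'); im=a[170:290,270:430]
cv2.imwrite('pics/s4.png',cv2.resize(im,(800,600),interpolation=cv2.INTER_CUBIC)[:,:,::-1])
for P in ([.5465,-.1567,.044],):print(((proj('side',P)-[270,170])*5).round(0))
```

```text
t 10.57 pos [ 0.5463 -0.1571  0.1037] rot [ 3.1387  0.0152 -1.8795] yaw -107.7 j [ 0.92  0.83 -1.2   1.81  0.84  1.13  2.25] F [0.1 0.8 0.4] op 0.281
move x -0.0005 y -0.0001 z 0.0437 turn 0.0
[454. 258.]
```

View pics/s4.png

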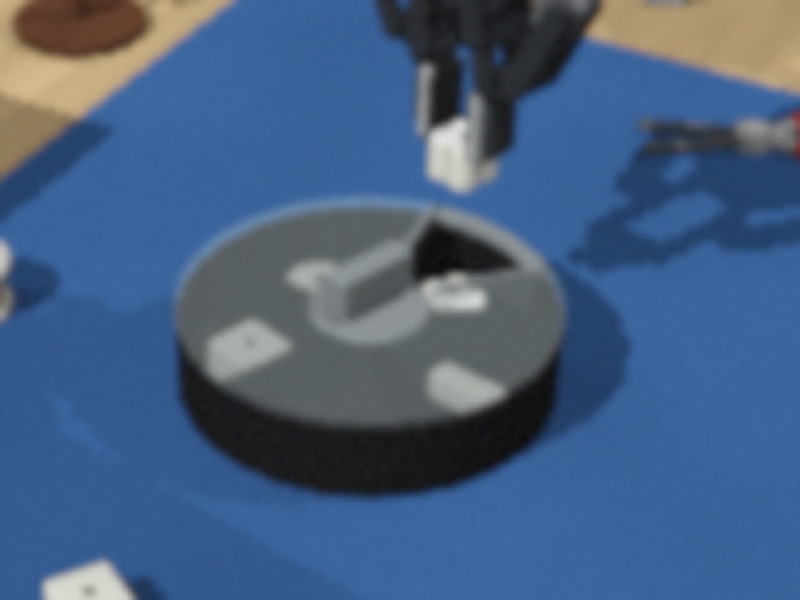

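The bead hangs at crop (460,155), below the tips, above the opening's middle (454,258). I'll check how the bead sits in the grip against its projected outline.

Run:
```python
from h import *
a=cv2.imread('pics/s4.png')[:,:,::-1]; h=cv2.cvtColor(a,cv2.COLOR_RGB2HSV)
m=((h[...,1]<60)&(h[...,2]>170)).astype(np.uint8); m[:100]=0;m[205:]=0;m[:,:380]=0;m[:,540:]=0
v,u=np.where(m); print('seen',u.min(),u.max(),v.min(),v.max())
p=env.get_obs()['ee_pos']
t=np.linspace(0,2*np.pi,60); w=np.radians(-107.7)
X=[];
for k in range(4):
    for z in(0,.02):
        ang=w+np.pi/4+k*np.pi/2
        for s in t: X.append([p[0]+.0085*np.cos(ang)+.0075*np.cos(s),p[1]+.0085*np.sin(ang)+.0075*np.sin(s),p[2]-.014+z])
q=(np.array([proj('side',P) for P in X])-[270,170])*5
print('pred',q.min(0),q.max(0))
for d in(.005,-.005): print(d,(proj('side',p+d*np.array([-.304,-.953,0]))-proj('side',p))*5)
go(.5638-.304*.063,-.1024-.953*.063,.054,-107.7)
```

```text
seen 428 469 121 190
pred [421.69967715 120.69695848] [493.22216707 194.18103203]
0.005 [ 7.70478841 -3.77116071]
-0.005 [-7.74204966  3.78939848]
t 10.62 pos [ 0.5467 -0.1555  0.1044] rot [ 3.1395  0.0162 -1.8766] yaw -107.5 j [ 0.91  0.83 -1.2   1.81  0.84  1.13  2.25] F [0.3 0.6 0.4] op 0.277
move x 0.0072 y -0.0002 z 0.0504 turn 0.2
```

Request:
play_rows:
  series:
    - [[255,0.0045,0,0.02,0],[255,0.0045,0,0.035,0],[255,0.0045,0,0.045,0],[255,0.0045,0,0.045,0]]

```text
time: 10.95
ee_pos: [0.5444, -0.1582, 0.0575]
ee_rot: [3.137, 0.016, -1.875]
wrist_force: [0.2, 0.1, -0.5]
opening: 0.276
```

Run:
```python
from h import *
go(.5638-.304*.0605,-.1024-.953*.0605,.0525,-107.7)
a=grab('side'); im=a[170:290,270:430]
cv2.imwrite('pics/s5.png',cv2.resize(im,(800,600),interpolation=cv2.INTER_CUBIC)[:,:,::-1])
```

```text
t 10.95 pos [ 0.5444 -0.1582  0.0575] rot [ 3.1366  0.016  -1.8748] yaw -107.4 j [ 0.89  0.88 -1.15  1.86  0.91  1.06  2.21] F [ 0.2  0.1 -0.5] op 0.276
move x 0.0015 y -0.0015 z 0.0050 turn 0.3
```

View pics/s5.png

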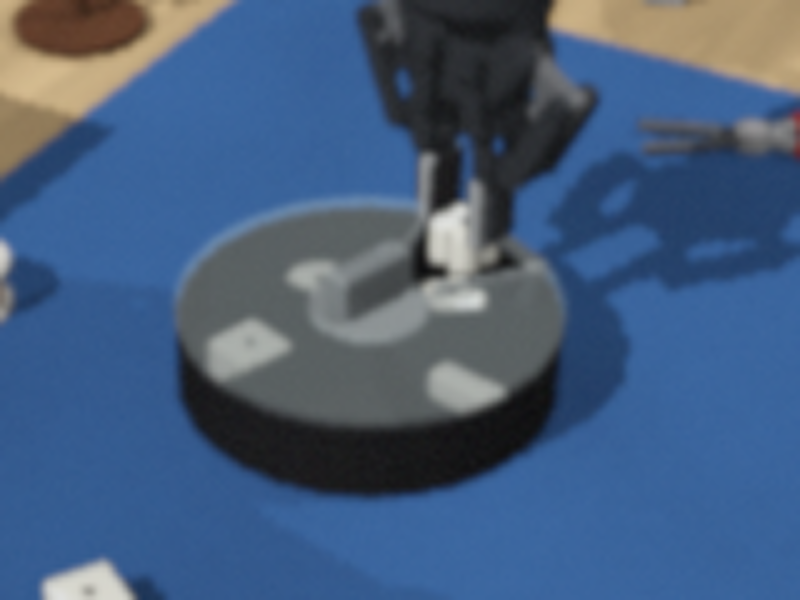

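The bead hangs in the opening, clear of the lips (crop 460,245). I've viewed 9 pictures. I'll lower it 5 mm and release.

Request:
play_rows:
  series:
    - [[255,0.0015,-0.0015,0.004,0],[255,0.0015,-0.0015,0.005,0],[255,0.0015,-0.0015,0.005,0]]

```text
time: 11.25
ee_pos: [0.5462, -0.1597, 0.0537]
ee_rot: [3.138, 0.017, -1.875]
wrist_force: [-0.4, 0.7, -0.4]
opening: 0.278
```

Request:
play_rows:
  series:
    - [[120,0,0,0,0],[90,0,0,0,0],[80,0,0,0,0],[80,0,0,0,0],[80,0,0,0,0]]

```text
time: 11.67
ee_pos: [0.5462, -0.1598, 0.0539]
ee_rot: [3.138, 0.016, -1.875]
wrist_force: [-0.3, 0.3, -0.2]
opening: 0.686
```

Request:
play_rows:
  series:
    - [[80,0,0,-0.03,0],[80,0,0,-0.06,0],[80,0,0,-0.09,0],[80,0,0,-0.11,0],[80,0,0,-0.11,0]]

```text
time: 12.08
ee_pos: [0.5481, -0.161, 0.1682]
ee_rot: [-3.139, 0.018, -1.875]
wrist_force: [0.7, -0.2, -0.7]
opening: 0.688
```

Request:
play_rows:
  series:
    - [[80,-0.04,0,0,0],[80,-0.08,0,0,0],[80,-0.12,0,0,0],[80,-0.16,0,0,0],[80,-0.2,0,0,0]]

```text
time: 12.5
ee_pos: [0.608, 0.0312, 0.1711]
ee_rot: [-3.139, 0.017, -1.875]
wrist_force: [0.5, -0.9, 0.0]
opening: 0.685
```

Run:
```python
from h import *
go(.5638-.304*.0605,-.1024-.953*.0605,.1,-107.7)
im=grab('top'); r=rect(im,'top',[.5641,-.102],.044)
a=grab('side')[200:260,320:400]
o=np.zeros((500,800,3),np.uint8); o[:,:400]=cv2.resize(r[150:450,250:490],(400,500),interpolation=cv2.INTER_CUBIC); o[:300,400:]=cv2.resize(a,(400,300),interpolation=cv2.INTER_CUBIC)
cv2.imwrite('pics/c6.png',o[:,:,::-1])
```

```text
t 12.5 pos [0.608  0.0312 0.1711] rot [-3.1393  0.017  -1.8753] yaw -107.4 j [ 0.56  0.77 -1.19  1.63  0.74  1.25  2.06] F [ 0.5 -0.9  0. ] op 0.685
move x 0.2012 y 0.0024 z 0.0711 turn 0.3
```

View pics/c6.png

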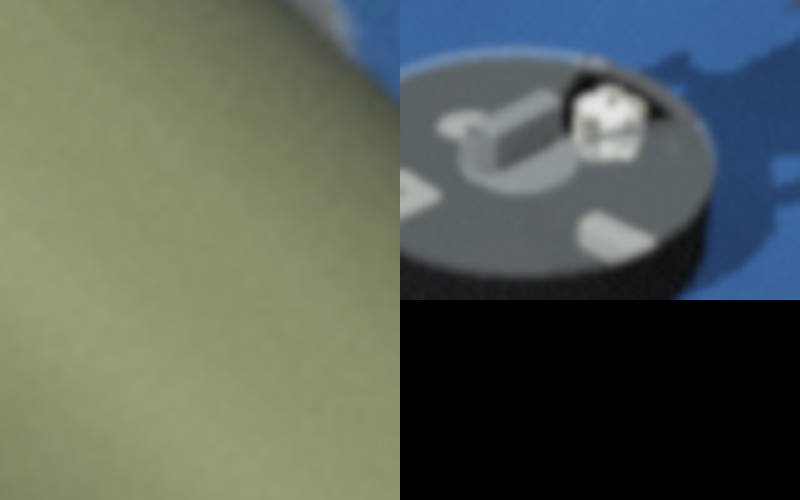

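The side crop shows the upper flower standing on the stored one, flush with the lid; the arm hides it in the top view. The two should lie side by side, so I'll tip the upper one off. The plan is one finger in the opening near its outer rim and the other finger outside the box wall, pressing on the overhanging edge.

Request:
play_rows:
  series:
    - [[180,0.03,0,0,7],[200,0.06,0,0,14],[200,0.1,0,0,21],[200,0.14,0,0,28],[200,0.18,0,0,35]]

```text
time: 13.02
ee_pos: [0.5548, -0.1352, 0.1676]
ee_rot: [3.13, 0.02, -2.48]
wrist_force: [0.0, -1.1, -0.1]
opening: 0.214
```

Request:
play_rows:
  series:
    - [[200,0,0,0,7],[200,0,0,0,14],[200,0,0,0,21],[200,0,0,0,28],[200,0,0,0,35]]

```text
time: 13.43
ee_pos: [0.5542, -0.136, 0.167]
ee_rot: [3.121, 0.009, -3.098]
wrist_force: [0.4, -0.7, -0.1]
opening: 0.217
```

Run:
```python
from h import *
C=np.array([.5638,-.1024]); 
def rp(P): d=P[:2]-C; return np.hypot(*d).round(4),(np.degrees(np.arctan2(d[1],d[0]))%360).round(1)
a=grab('side')
for z in(.044,.024):
    P=pt('side',361.6,219.5,z); print(z,P,rp(P))
go(C[0]-.304*.086,C[1]-.953*.086,.1,-198)
```

```text
0.044 [ 0.54891102 -0.16568061  0.044     ] (np.float64(0.065), np.float64(256.8))
0.024 [ 0.56206245 -0.19297489  0.024     ] (np.float64(0.0906), np.float64(268.9))
t 13.48 pos [ 0.5543 -0.1357  0.1673] rot [ 3.1211  0.0089 -3.1061] yaw -178.0 j [ 0.78  0.61 -0.93  1.74  0.53  1.06  1.28] F [-0.1 -0.2 -0.4] op 0.217
move x 0.0184 y -0.0480 z 0.0673 turn 20.0
```

Request:
play_rows:
  series:
    - [[213,0.006,-0.016,0.02,7],[213,0.012,-0.032,0.04,14],[213,0.0184,-0.048,0.067,20],[213,0.0184,-0.048,0.067,20],[213,0.0184,-0.048,0.067,20]]

```text
time: 13.9
ee_pos: [0.5365, -0.1838, 0.0976]
ee_rot: [3.12, -0.002, 2.83]
wrist_force: [-0.1, -0.4, 0.9]
opening: 0.163
```

Run:
```python
from h import *
C=np.array([.5638,-.1024])
go(C[0]-.304*.086,C[1]-.953*.086,.056,-198)
a=grab('side'); im=a[170:290,270:430]
cv2.imwrite('pics/s7.png',cv2.resize(im,(800,600),interpolation=cv2.INTER_CUBIC)[:,:,::-1])
```

```text
t 13.9 pos [ 0.5365 -0.1838  0.0976] rot [ 3.1199e+00 -2.2000e-03  2.8303e+00] yaw 162.2 j [ 0.78  0.66 -0.78  1.82  0.55  0.89  1.01] F [-0.1 -0.4  0.9] op 0.163
move x -0.0012 y -0.0002 z 0.0416 turn 0.2
```

View pics/s7.png

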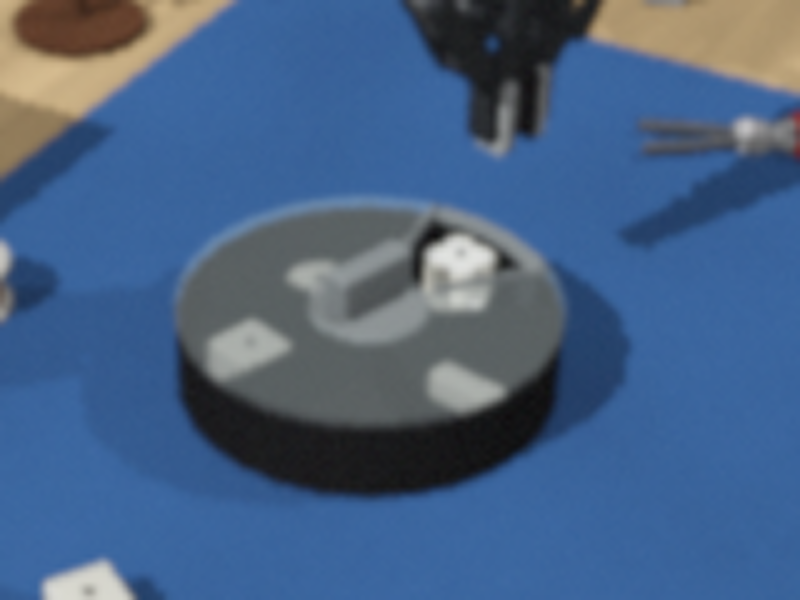

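The upper flower's top is at crop (460,254) in the opening, offset outward on the stored one. The shut-ish fingers stand above the rim. I'll descend in steps and watch the force (11 pictures viewed).

Request:
play_rows:
  series:
    - [[213,-0.001,0,0.015,0],[213,-0.001,0,0.03,0],[213,-0.001,0,0.042,0],[213,-0.001,0,0.042,0]]

```text
time: 14.28
ee_pos: [0.5389, -0.1809, 0.0558]
ee_rot: [3.118, -0.001, 2.835]
wrist_force: [0.0, -0.2, 0.3]
opening: 0.165
```

Request:
play_rows:
  series:
    - [[213,0,0,0.002,0],[213,0,0,0.004,0],[213,0,0,0.004,0]]

```text
time: 14.53
ee_pos: [0.5393, -0.1805, 0.0522]
ee_rot: [3.118, -0.001, 2.836]
wrist_force: [-0.5, 0.3, -0.2]
opening: 0.162
```

Run:
```python
from h import *
C=np.array([.5638,-.1024])
go(C[0]-.304*.086,C[1]-.953*.086,.04,-198)
a=grab('side'); h=cv2.cvtColor(a,cv2.COLOR_RGB2HSV)[205:240,345:380]
m=((h[...,1]<60)&(h[...,2]>190)); v,u=np.where(m); print(m.sum(),u.mean()+345,v.mean()+205,v.min()+205,u.min()+345,u.max()+345)
```

```text
t 14.53 pos [ 0.5393 -0.1805  0.0522] rot [ 3.1178e+00 -6.0000e-04  2.8363e+00] yaw 162.5 j [ 0.75  0.72 -0.73  1.86  0.62  0.81  0.96] F [-0.5  0.3 -0.2] op 0.162
move x 0.0004 y -0.0042 z 0.0122 turn 0.5
66 361.72727272727275 222.1969696969697 218 356 367
```

Request:
play_rows:
  series:
    - [[213,0,-0.0045,0,0.5],[213,0,-0.0045,0,0.5],[213,0,-0.0045,0,0.5]]

```text
time: 14.83
ee_pos: [0.5379, -0.1856, 0.0525]
ee_rot: [3.118, -0.0, 2.826]
wrist_force: [-0.1, -0.2, 0.0]
opening: 0.166
```

Request:
play_rows:
  series:
    - [[213,0,-0.0002,0.003,0],[213,0,-0.0002,0.005,0],[213,0,-0.0002,0.005,0]]

```text
time: 15.08
ee_pos: [0.5376, -0.1856, 0.0471]
ee_rot: [3.118, -0.001, 2.826]
wrist_force: [0.5, 0.2, 0.4]
opening: 0.164
```

Run:
```python
from h import *
C=np.array([.5638,-.1024])
go(C[0]-.304*.086,C[1]-.953*.086,.04,-198)
a=grab('side'); h=cv2.cvtColor(a,cv2.COLOR_RGB2HSV)[205:240,345:380]
m=((h[...,1]<60)&(h[...,2]>190)); v,u=np.where(m); print(m.sum(),u.mean()+345,v.mean()+205,v.min()+205,u.min()+345,u.max()+345)
```

```text
t 15.08 pos [ 0.5376 -0.1856  0.0471] rot [ 3.1184e+00 -9.0000e-04  2.8264e+00] yaw 161.9 j [ 0.75  0.72 -0.73  1.86  0.62  0.8   0.95] F [0.5 0.2 0.4] op 0.164
move x 0.0003 y 0.0013 z 0.0071 turn -0.1
65 361.67692307692306 222.24615384615385 218 356 367
```

Request:
play_rows:
  series:
    - [[213,0,0.001,0.003,0],[213,0,0.001,0.005,0],[213,0,0.001,0.005,0]]

```text
time: 15.38
ee_pos: [0.5386, -0.1849, 0.0432]
ee_rot: [3.119, 0.001, 2.826]
wrist_force: [-3.3, -1.3, 13.0]
opening: 0.167
```

Request:
play_rows:
  series:
    - [[213,0,0,0.002,0],[213,0,0,0.004,0],[213,0,0,0.004,0]]

```text
time: 15.63
ee_pos: [0.5397, -0.1854, 0.0424]
ee_rot: [3.122, 0.004, 2.826]
wrist_force: [-8.1, -2.4, 34.0]
opening: 0.166
```

Run:
```python
from h import *
C=np.array([.5638,-.1024])
go(C[0]-.304*.086,C[1]-.953*.086,.034,-198)
a=grab('side'); h=cv2.cvtColor(a,cv2.COLOR_RGB2HSV)[205:240,345:380]
m=((h[...,1]<60)&(h[...,2]>190)); v,u=np.where(m); print(m.sum(),u.mean()+345,v.mean()+205,v.min()+205,u.min()+345,u.max()+345)
```

```text
t 15.63 pos [ 0.5397 -0.1854  0.0424] rot [3.1217 0.0045 2.8262] yaw 161.9 j [ 0.74  0.73 -0.72  1.87  0.64  0.78  0.94] F [-8.1 -2.4 34. ] op 0.166
move x 0.0023 y 0.0004 z 0.0084 turn -0.1
64 361.515625 222.234375 218 356 367
```

Run:
```python
from h import *
o=env.get_obs(); F=o['wrist_force'];T=o['wrist_torque'];print(F,T)
n=np.array([-.304,-.953,0]); t=np.array([.953,-.304,0])
for h in(0,.1,.15,.2):
    # T = (p) x F, p=(a n + b t - h z)
    A=np.array([np.cross(n,F),np.cross(t,F)]).T
    s=np.linalg.lstsq(A,T-np.cross([0,0,-h],F),rcond=None)[0]; print(h,'offset radial, tang mm',s*1000)
```

```text
[-8.37405623 -1.74826996 32.65270332] [-0.00354832  1.6234482   0.23596865]
0 offset radial, tang mm [ 14.22875265 -47.87324231]
0.1 offset radial, tang mm [  1.33798649 -25.07467422]
0.15 offset radial, tang mm [ -5.10739659 -13.67539017]
0.2 offset radial, tang mm [-11.55277967  -2.27610613]
```

Request:
play_rows:
  series:
    - [[213,0,0,-0.006,0],[213,0,0,-0.006,0],[213,0,0,-0.006,0]]

```text
time: 15.93
ee_pos: [0.5399, -0.1854, 0.0486]
ee_rot: [3.122, 0.005, 2.826]
wrist_force: [0.7, -0.7, 0.2]
opening: 0.163
```

Run:
```python
from h import *
C=np.array([.5638,-.1024])
go(C[0]-.304*.083,C[1]-.953*.083,.043,-198)
```

```text
t 15.93 pos [ 0.5399 -0.1854  0.0486] rot [3.1216 0.0053 2.8264] yaw 161.9 j [ 0.75  0.72 -0.72  1.86  0.63  0.79  0.95] F [ 0.7 -0.7  0.2] op 0.163
move x 0.0025 y 0.0033 z 0.0056 turn -0.1
```

The finger pressed on the flower at about r = 75 mm with 34 N and it did not tip, so I'm not pushing harder. The upper flower still stands 3 mm into the lid's opening, so turning the lid about 25° CCW will slide it off the stored one. Then I'll turn the lid back.

Request:
play_rows:
  series:
    - [[213,0,0,-0.03,0],[150,0,0,-0.06,0],[0,0,0,-0.08,6],[0,0,0.04,-0.08,13],[0,0,0.075,-0.08,20]]

```text
time: 16.35
ee_pos: [0.5627, -0.1173, 0.1304]
ee_rot: [3.121, -0.001, 2.465]
wrist_force: [0.9, 1.4, -0.9]
opening: 0.731
```

Request:
play_rows:
  series:
    - [[0,0,0,0,7],[0,0,0,0,14],[0,0,0,0,21],[0,0,0,0,28],[0,0,0,0,35]]

```text
time: 16.77
ee_pos: [0.5623, -0.1171, 0.1294]
ee_rot: [3.126, -0.013, 1.849]
wrist_force: [-0.4, 1.3, -0.1]
opening: 1.002
```

Request:
play_rows:
  series:
    - [[0,0,0,0,7],[0,0,0,0,14],[0,0,0,0,21],[0,0,0,0,28],[0,0,0,0,34]]

```text
time: 17.18
ee_pos: [0.5619, -0.117, 0.1284]
ee_rot: [3.138, -0.02, 1.249]
wrist_force: [-0.1, 0.6, 0.1]
opening: 0.999
```

Run:
```python
from h import *
go(.5638,-.1024,.1,72.3)
```

```text
t 17.18 pos [ 0.5619 -0.117   0.1284] rot [ 3.1378 -0.0195  1.2489] yaw 71.6 j [ 0.4   0.54 -0.35  1.78  0.21  0.85 -0.37] F [-0.1  0.6  0.1] op 0.999
move x 0.0144 y -0.0028 z 0.0284 turn -0.7
```

Request:
play_rows:
  series:
    - [[0,0.0144,-0.0028,0.01,-0.7],[0,0.0144,-0.0028,0.025,-0.7],[0,0.0144,-0.0028,0.04,-0.7],[0,0.0144,-0.0028,0.05,-0.7],[0,0.0144,-0.0028,0.05,-0.7]]

```text
time: 17.6
ee_pos: [0.5626, -0.1014, 0.076]
ee_rot: [-3.141, -0.019, 1.261]
wrist_force: [-0.5, -0.2, -0.3]
opening: 0.998
```

Run:
```python
from h import *
go(.5638,-.1024,.0535,72.3)
```

```text
t 17.6 pos [ 0.5626 -0.1014  0.076 ] rot [-3.141  -0.0188  1.2613] yaw 72.3 j [ 0.36  0.6  -0.33  1.84  0.25  0.74 -0.41] F [-0.5 -0.2 -0.3] op 0.998
move x -0.0006 y 0.0014 z 0.0225 turn -0.0
```

Request:
play_rows:
  series:
    - [[0,-0.0006,0.0014,0.01,0],[0,-0.0006,0.0014,0.021,0],[120,-0.0006,0.0014,0.021,0],[200,-0.0006,0.0014,0.021,0],[255,-0.0006,0.0014,0.021,0]]

```text
time: 18.02
ee_pos: [0.564, -0.102, 0.0551]
ee_rot: [-3.141, -0.019, 1.261]
wrist_force: [-0.7, -0.7, 0.4]
opening: 0.604
```

Request:
play_rows:
  series:
    - [[255,0,0,0,0],[255,0,0,0,0],[255,0,0,0,0]]

```text
time: 18.27
ee_pos: [0.5638, -0.1019, 0.0556]
ee_rot: [-3.141, -0.019, 1.261]
wrist_force: [-7.5, 2.0, 26.9]
opening: 0.145
```

Request:
play_rows:
  series:
    - [[255,0,0,0,-3],[255,0,0,0,-6],[255,0,0,0,-9],[255,0,0,0,-12]]

```text
time: 18.6
ee_pos: [0.5638, -0.1019, 0.0559]
ee_rot: [3.138, -0.018, 1.473]
wrist_force: [-1.4, 0.2, -0.1]
opening: 0.147
```

```bash
cat >> h.py <<'E'
def blob():
    a=grab('side'); h=cv2.cvtColor(a,cv2.COLOR_RGB2HSV)[200:245,335:390]
    m=((h[...,1]<60)&(h[...,2]>190)); v,u=np.where(m); print('blob',m.sum(),u.mean()+335,v.mean()+200,v.min()+200,u.min()+335,u.max()+335)
E
python3 - <<'E'
from h import *
go(.5638,-.1024,.0535,72.3); blob(); print(env.get_obs()['wrist_torque'])
E
```

```text
t 18.6 pos [ 0.5638 -0.1019  0.0559] rot [ 3.138  -0.0184  1.4731] yaw 84.4 j [ 0.39  0.64 -0.38  1.85  0.32  0.71 -0.26] F [-1.4  0.2 -0.1] op 0.147
move x -0.0005 y 0.0001 z 0.0024 turn 12.1
blob 21 361.95238095238096 220.85714285714286 219 358 366
[-0.06540613  0.17236124  0.01417622]
```

Request:
play_rows:
  series:
    - [[255,0,0,0,-3],[255,0,0,0,-6],[255,0,0,0,-8],[255,0,0,0,-8]]

```text
time: 18.98
ee_pos: [0.5637, -0.1019, 0.0559]
ee_rot: [3.135, -0.018, 1.617]
wrist_force: [0.9, 0.3, -1.0]
opening: 0.145
```

Run:
```python
from h import *
go(.5638,-.1024,.0535,72.3); blob(); print(env.get_obs()['wrist_torque'])
```

```text
t 18.98 pos [ 0.5637 -0.1019  0.0559] rot [ 3.1354 -0.0179  1.6166] yaw 92.6 j [ 0.42  0.65 -0.42  1.85  0.36  0.72 -0.15] F [ 0.9  0.3 -1. ] op 0.145
move x -0.0005 y 0.0001 z 0.0024 turn 20.3
blob 2 360.5 220.0 220 360 361
[0.05356232 0.06586372 0.06516574]
```

Request:
play_rows:
  series:
    - [[255,0,0,0,-3],[255,0,0,0,-6],[255,0,0,0,-6]]

```text
time: 19.28
ee_pos: [0.5637, -0.1019, 0.0559]
ee_rot: [3.134, -0.017, 1.72]
wrist_force: [0.7, 0.7, -2.3]
opening: 0.14
```

Run:
```python
from h import *
go(.5638,-.1024,.0535,72.3); blob(); print(env.get_obs()['wrist_torque'])
```

```text
t 19.28 pos [ 0.5637 -0.1019  0.0559] rot [ 3.1336 -0.0172  1.72  ] yaw 98.5 j [ 0.43  0.65 -0.45  1.85  0.38  0.72 -0.08] F [ 0.7  0.7 -2.3] op 0.14
move x -0.0005 y 0.0000 z 0.0024 turn 26.2h.py:27: RuntimeWarning: Mean of empty slice.
  m=((h[...,1]<60)&(h[...,2]>190)); v,u=np.where(m); print('blob',m.sum(),u.mean()+335,v.mean()+200,v.min()+200,u.min()+335,u.max()+335)
  ret = ret.dtype.type(ret / rcount)
Traceback (most recent call last):
  File "h.py", line 27, in blob
    m=((h[...,1]<60)&(h[...,2]>190)); v,u=np.where(m); print('blob',m.sum(),u.mean()+335,v.mean()+200,v.min()+200,u.min()+335,u.max()+335)
                                                                                                      ~~~~~^^
ValueError: zero-size array to reduction operation minimum which has no identity
```

Request:
play_rows:
  series:
    - [[255,0,0,0,-2],[255,0,0,0,-3],[255,0,0,0,-3]]

```text
time: 19.58
ee_pos: [0.5637, -0.1019, 0.0559]
ee_rot: [3.133, -0.017, 1.769]
wrist_force: [0.3, 0.1, -0.9]
opening: 0.141
```

Run:
```python
from h import *
go(.5638,-.1024,.0535,72.3); print(env.get_obs()['wrist_torque'])
for n,f in(('side','s8.png'),('top','t8.png')): grab(n,f)
a=cv2.imread('pics/s8.png')[190:260,300:400]
h=cv2.cvtColor(a,cv2.COLOR_BGR2HSV); m=((h[...,1]<60)&(h[...,2]>150)).astype(np.uint8)
n,l,s,c=cv2.connectedComponentsWithStats(m)
for i in range(1,n):
    if s[i,4]>8: print(s[i,:]+[300,190,0,0,0],c[i]+[300,190])
```

```text
t 19.58 pos [ 0.5637 -0.1019  0.0559] rot [ 3.1328 -0.0169  1.7686] yaw 101.3 j [ 0.44  0.65 -0.47  1.85  0.39  0.73 -0.04] F [ 0.3  0.1 -0.9] op 0.141
move x -0.0005 y 0.0000 z 0.0024 turn 29.0
[0.11509475 0.1262239  0.0144396 ]
[355 216   7   5  21] [357.66666667 218.        ]
[328 218  12  10  38] [333.5        223.92105263]
[353 220  14  12  90] [359.72222222 226.44444444]
[312 234  15  11 104] [318.34615385 239.03846154]
[356 243  14   8  74] [361.64864865 246.83783784]
```

Run:
```python
from h import *
C=np.array([.5637,-.102])
for nm,r,a,z in(('stored0 top',.054,252,.024),('upper slid',.064,272,.044),('upper slid',.064,267,.044),('fallen',.065,272,.024),('lid mid now',.057,281,.044)):
    P=[C[0]+r*np.cos(np.radians(a)),C[1]+r*np.sin(np.radians(a)),z]; print(nm,proj('side',P).round(1))
g=cv2.cvtColor(cv2.imread('pics/s8.png'),cv2.COLOR_BGR2GRAY)[206:240,342:386]
for i,r in enumerate(g): print(206+i,' '.join('%2d'%(v//4) for v in r))
```

```text
stored0 top [359.6 229.1]
upper slid [355.3 217.5]
upper slid [357.4 218.1]
fallen [355.2 224.1]
lid mid now [350.6 218. ]
206 17 22 23 21 16 11  9  9  9  7  7  9 12 15 16 14 12 12 12 12 11 12 14 17 20 22 23 23 23 23 23 23 23 23 23 23 23 23 23 23 23 23 23 22
207 19 22 23 22 17 12 10  9  8  7  7  8  9 10 10 11 11 11 11 12 12 13 16 20 22 23 23 24 23 23 23 23 23 23 23 23 23 23 23 23 23 23 23 23
208 19 24 25 24 19 14 11 10 10  9  7  7  9  9 10 11 12 12 12 12 13 16 20 22 23 23 23 23 23 23 23 23 23 23 23 23 23 23 23 23 23 23 23 22
209 20 27 30 29 22 15 12 11 11  9  8  9 10 11 11 11 11 12 12 12 16 19 22 24 24 23 23 23 23 23 23 23 23 23 23 23 23 23 23 23 23 23 23 23
210 19 29 33 32 24 15 12 11 11 10  8 11 11 11 12 11 12 12 12 15 19 22 23 23 24 24 23 23 23 23 23 23 23 23 23 23 23 23 23 23 23 23 23 23
211 15 27 31 29 22 14 12 11 11  8  8 10 11 12 11 11 12 12 16 21 24 24 24 24 23 23 23 23 24 24 23 23 23 23 23 23 23 23 23 23 23 23 23 22
212 11 19 22 22 16 13 12 12 11  9  8  9 11 11 12 11 12 16 24 29 29 27 25 24 23 24 23 23 23 22 22 23 23 23 23 23 23 23 23 23 22 22 22 20
213  7 10 12 13 14 13 11 
[... 2946 characters left out ...]
24 23 23 22 18 16 16
235 31 32 32 33 35 36 36 36 36 35 34 31 28 25 24 23 23 23 24 24 23 24 24 24 24 23 24 23 24 23 23 24 24 24 24 24 24 23 24 23 21 17 15 15
236 35 35 36 36 36 36 36 35 34 32 30 27 25 24 24 24 24 24 24 24 23 24 23 24 24 23 24 24 23 24 23 23 24 24 24 23 24 24 24 23 19 16 16 16
237 36 36 36 35 35 35 33 32 30 28 25 24 24 24 24 23 24 24 24 24 24 24 24 24 23 24 24 24 24 24 24 24 24 23 24 23 24 23 23 22 18 16 16 15
238 32 32 31 31 31 30 28 27 25 24 24 24 24 24 24 24 24 24 24 24 24 23 24 24 23 24 23 23 24 24 24 24 24 24 24 23 24 23 22 19 16 15 15 15
239 26 26 26 25 25 25 24 24 24 24 24 24 24 23 24 24 24 23 24 24 24 24 24 24 24 24 24 24 24 24 24 24 24 23 23 24 23 23 20 16 14 15 15 15
```

Request:
play_rows:
  series:
    - [[255,0,0,0,4],[255,0,0,0,8],[255,0,0,0,12],[255,0,0,0,15]]

```text
time: 20.02
ee_pos: [0.5638, -0.1019, 0.0559]
ee_rot: [3.137, -0.019, 1.501]
wrist_force: [0.1, 0.2, -2.3]
opening: 0.141
```

Run:
```python
from h import *
go(.5638,-.1024,.0535,72.1); print(env.get_obs()['wrist_torque'])
g=cv2.cvtColor(grab('side'),cv2.COLOR_RGB2GRAY)[210:236,346:372]
for i,r in enumerate(g): print(210+i,' '.join('%2d'%(v//4) for v in r))
```

```text
t 20.02 pos [ 0.5638 -0.1019  0.0559] rot [ 3.1373 -0.0186  1.5013] yaw 86.0 j [ 0.4   0.64 -0.39  1.85  0.33  0.71 -0.24] F [ 0.1  0.2 -2.3] op 0.141
move x -0.0005 y 0.0001 z 0.0024 turn 13.9
[0.02465474 0.02674263 0.04643683]
210 11 12 11  8  8  9 11 11 11 11 12 11 12 11 12 15 19 22 23 23 24 23 23 23 23 23
211 12 12 11  8  8 10 11 11 12 12 12 12 12 13 18 22 25 24 24 24 23 24 24 23 22 20
212 11 11 11  8  8 10 11 12 12 12 12 11 13 19 27 31 30 28 25 24 24 24 23 22 20 17
213 11 11 11  8  8 10 11 12 11 12 11 11 16 25 31 34 32 29 26 25 24 24 23 20 18 16
214 14 12 11  8  8 10 11 11 11 11 11 10 15 24 30 32 30 26 25 24 24 24 22 19 17 16
215 22 15 10  8  8  9 10 11 13 15 17 17 20 25 31 33 29 23 21 22 23 24 23 21 19 17
216 29 18 11  8  6  7  9 15 21 26 30 32 33 35 38 39 33 22 17 18 20 23 25 25 25 22
217 31 20 12  9  7  7 13 23 31 36 39 41 39 40 42 43 38 27 14 12 15 20 27 30 30 26
218 31 19 12 10  7  8 19 32 37 40 43 43 41 41 42 44 41 31 16  8  9 15 24 29 29 26
219 30 19 12 10  8 10 25 39 41 41 43 44 42 41 42 43 42 34 20  8  6 11 19 24 24 24
220 30 18 12 10  8 11 26 38 40 40 42 44 43 41 41 43
[... 560 characters left out ...]
44 44 44 43 43 43 42 38 33 27 24 24 24 24 24
228 28 22 19 21 24 24 25 26 31 38 44 46 45 42 39 41 42 42 41 38 34 28 25 24 24 24
229 24 22 22 24 24 25 25 25 28 35 42 44 44 42 40 41 42 43 43 42 38 31 25 24 24 23
230 22 23 24 26 27 27 27 27 28 33 39 42 42 42 41 41 42 42 42 41 38 31 25 24 23 23
231 24 26 28 31 32 32 32 32 32 32 35 37 38 38 38 37 36 36 36 35 33 28 25 24 24 23
232 28 31 33 34 35 35 35 36 35 31 30 30 30 30 30 29 28 28 28 28 26 25 24 24 23 24
233 33 35 36 36 36 36 36 36 34 30 26 25 25 25 25 25 24 24 24 24 24 24 24 23 24 24
234 36 36 36 36 36 36 36 34 31 27 25 24 24 24 24 24 24 24 24 24 24 23 24 24 24 23
235 36 36 36 36 36 35 33 31 28 25 24 23 24 23 24 23 24 24 23 23 24 24 24 24 23 24
```

Run:
```python
from h import *
C=np.array([.5637,-.102])
for uv in((357.8,219.8),(357.8,221),(360.2,228.3)):
  for z in(.044,.04,.036,.03,.024):
    P=pt('side',*uv,z);d=P[:2]-C;print(uv,z,(np.hypot(*d)*1e3).round(1),(np.degrees(np.arctan2(d[1],d[0]))%360).round(1))
```

```text
(357.8, 219.8) 0.044 58.4 262.5
(357.8, 219.8) 0.04 63.5 265.6
(357.8, 219.8) 0.036 68.8 268.1
(357.8, 219.8) 0.03 76.9 271.3
(357.8, 219.8) 0.024 85.2 273.9
(357.8, 221) 0.044 54.3 259.4
(357.8, 221) 0.04 59.2 262.9
(357.8, 221) 0.036 64.3 265.9
(357.8, 221) 0.03 72.2 269.5
(357.8, 221) 0.024 80.4 272.4
(360.2, 228.3) 0.044 41.1 225.1
(360.2, 228.3) 0.04 43.3 232.4
(360.2, 228.3) 0.036 46.2 238.8
(360.2, 228.3) 0.03 51.5 247.0
(360.2, 228.3) 0.024 57.6 253.6
```

The upper flower now leans beside the stored one: its top centre is consistent with z ≈ 36 mm, r ≈ 68 mm and 268°. I'll turn the lid back to centre.

Request:
play_rows:
  series:
    - [[255,0,0,0,4],[255,0,0,0,8],[255,0,0,0,12],[255,0,0,0,14],[255,0,0,0,14]]

```text
time: 20.48
ee_pos: [0.5639, -0.1019, 0.056]
ee_rot: [-3.141, -0.019, 1.253]
wrist_force: [0.2, -0.6, -2.3]
opening: 0.147
```

Run:
```python
from h import *
go(.5638,-.1024,.0535,72.1); print(env.get_obs()['wrist_torque'])
g=cv2.cvtColor(grab('side'),cv2.COLOR_RGB2GRAY)[210:234,346:372]
for i,r in enumerate(g): print(210+i,' '.join('%2d'%(v//4) for v in r))
```

```text
t 20.48 pos [ 0.5639 -0.1019  0.056 ] rot [-3.1415 -0.0187  1.2533] yaw 71.8 j [ 0.35  0.63 -0.32  1.85  0.26  0.69 -0.43] F [ 0.2 -0.6 -2.3] op 0.147
move x -0.0005 y 0.0001 z 0.0025 turn -0.3
[-0.0780292  -0.12717054 -0.03071252]
210  9  9 10 10 11 11 12 11 11 11 11  9  7  5  6 11 18 22 23 23 23 23 23 23 23 23
211 10  9 10 11 11 12 11 12 11 11  9  8  6  6 10 16 22 24 24 24 23 23 23 23 22 21
212 10  9 10 11 11 12 11 11 11  9  8  7  6  9 15 23 28 28 27 25 24 23 23 23 20 17
213 10  9 10 11 11 12 11 11 10  8  7  6  7 12 20 28 32 32 30 27 24 24 23 21 18 16
214  9  9 10 11 11 11 11 10  9  6  5  7  8 13 20 27 31 31 29 26 25 24 23 20 17 16
215 10  8 10 11 11 12 12 11  9  8 11 12 13 17 22 27 30 27 24 23 24 26 26 24 21 17
216 11  8  8 10 10 11 14 15 17 20 24 26 26 29 34 37 36 29 20 19 22 28 31 31 27 22
217 13 10  9  8  9 12 17 24 29 33 37 38 37 37 40 42 41 32 19 14 18 27 32 34 32 28
218 14 10  8  8  9 13 22 30 35 38 41 42 42 40 41 43 42 34 21 10 12 20 26 30 32 31
219 14 10  8  8  8 14 25 32 35 38 41 43 43 41 41 43 43 39 26 12  6 10 16 22 27 27
220 14 11  8  7  8 15 26 32 35 38 41 43 43 41 41
[... 399 characters left out ...]
32 32 32 33 33 30 26 21 20 19 19 19 19 20 21
226 14 11 13 14 15 19 24 29 31 32 31 29 28 28 28 29 29 28 27 25 23 22 22 22 23 23
227 16 15 18 20 19 21 24 27 30 33 33 30 29 27 27 31 34 36 35 31 27 24 23 23 24 24
228 20 19 21 21 21 22 24 25 30 36 37 36 36 35 35 38 42 43 41 39 33 27 24 24 25 25
229 20 20 21 22 23 24 24 25 28 36 40 42 43 43 43 44 46 46 45 43 39 31 25 24 25 25
230 23 24 25 26 26 27 27 27 28 33 40 44 45 45 45 45 45 45 45 43 39 31 25 24 24 24
231 29 31 32 32 32 33 32 32 32 32 36 39 40 41 41 40 39 38 38 37 34 28 24 24 24 24
232 34 35 35 35 35 36 36 35 34 31 30 31 32 32 32 31 29 29 29 28 27 25 24 24 23 23
233 36 36 36 36 36 36 36 36 34 30 26 25 25 25 25 25 25 24 24 24 24 24 24 24 24 24
```

Request:
play_rows:
  series:
    - [[0,0,0,0,0],[0,0,0,0,0],[0,0,0,0,0],[0,0,0,-0.04,0],[0,0,0,-0.08,0]]

```text
time: 20.95
ee_pos: [0.5617, -0.103, 0.1349]
ee_rot: [-3.136, -0.018, 1.256]
wrist_force: [1.0, -0.3, -0.1]
opening: 0.843
```

Request:
play_rows:
  series:
    - [[0,0.036,-0.015,-0.01,0],[0,0.072,-0.03,-0.02,0],[0,0.108,-0.045,-0.02,0],[0,0.144,-0.06,-0.02,0],[0,0.18,-0.075,-0.02,0]]

```text
time: 21.37
ee_pos: [0.5458, 0.0925, 0.1594]
ee_rot: [-3.137, -0.019, 1.256]
wrist_force: [0.7, 0.3, -0.9]
opening: 1.002
```

Request:
play_rows:
  series:
    - [[0,0.036,-0.015,0,0],[0,0.072,-0.03,0,0],[0,0.108,-0.045,0,0],[0,0.144,-0.06,0,0],[0,0.18,-0.075,0,0]]

```text
time: 21.78
ee_pos: [0.5298, 0.2886, 0.1635]
ee_rot: [-3.137, -0.019, 1.257]
wrist_force: [0.8, -0.5, -0.5]
opening: 0.998
```

Run:
```python
from h import *
go(.5638,-.1024,.1,72.1)
im=grab('top'); r=rect(im,'top',[.5641,-.102],.044); cv2.imwrite('pics/r9.png',r[:,:,::-1])
g=cv2.cvtColor(r[190:410,300:500],cv2.COLOR_RGB2GRAY)[::8,::8]
for i,row in enumerate(g): print(190+8*i,' '.join('%2d'%(v//4) for v in row))
```

```text
t 21.78 pos [0.5298 0.2886 0.1635] rot [-3.1374 -0.0191  1.2565] yaw 72.0 j [-0.29  0.54 -0.38  1.67  0.21  0.96 -1.05] F [ 0.8 -0.5 -0.5] op 0.998
move x -0.3613 y 0.1532 z 0.0635 turn -0.1
190 32 30 31 30 30 30 30 30 30 30 30 30 30 29 30 29 29 29 29 28 29 28 23 22 22
198 38 31 30 30 30 30 30 30 30 30 29 29 30 30 30 29 30 29 29 27 29 29 24 22 22
206 43 36 30 30 30 30 30 30 30 30 30 30 30 32 31 30 29 30 28 27 29 30 25 22 22
214 44 42 35 30 30 30 30 29 30 29 29 30 36 43 44 37 33 32 32 32 32 33 27 23 22
222 44 44 37 30 30 31 30 30 32 33 34 36 42 47 48 45 42 40 36 39 41 39 28 22 22
230 44 45 40 32 36 37 36 38 41 41 42 41 44 46 44 45 45 40 28 38 43 43 33 23 22
238 39 42 40 30 32 31 27 24 21 22 31 44 55 54 51 40 40 46 38 36 44 45 34 23 22
246 41 41 38 23 14 13 13 12 12 24 45 57 58 55 54 48 47 52 48 42 44 45 34 22 22
254 44 38 29 18 12 13 12 19 32 44 57 60 59 58 56 54 54 53 48 41 44 45 33 22 22
262 44 36 28 15 13 12 17 42 59 59 60 59 58 54 53 58 56 54 43 36 44 45 32 22 22
270 40 33 25 14 12 12 24 51 59 58 59 57 52 49 57 60 58 54 43 37 44 44 32 22 23
278 33 31 20 13 13 20 36 50 55 54 56 52 
[... 602 characters left out ...]
30 30 30 30 37 33 21 13 13 12 12 12 13 15 33 43 45 39 26 23 23 22 22
350 28 28 29 29 30 29 32 37 37 24 14 12 12 12 13 24 40 44 43 33 24 23 23 22 22
358 30 28 28 30 30 30 30 32 38 38 25 15 13 12 18 36 44 44 39 26 22 22 23 22 22
366 30 28 27 29 29 30 30 30 30 36 38 28 15 14 30 42 45 41 31 23 22 23 22 23 23
374 30 30 29 28 29 29 30 30 30 30 34 37 27 25 42 44 44 35 24 22 22 22 23 23 22
382 30 30 30 28 28 29 30 30 30 30 29 34 40 40 43 44 38 27 22 23 22 22 22 23 22
390 30 30 30 29 27 28 30 30 30 30 30 29 32 40 40 39 29 22 22 22 22 22 23 22 22
398 30 30 29 30 29 28 29 30 30 29 30 29 28 32 34 28 23 22 22 22 22 22 23 23 22
406 30 30 30 30 30 28 28 29 30 30 29 28 29 30 27 23 22 22 22 22 23 23 23 22 23
```

View pics/r9.png

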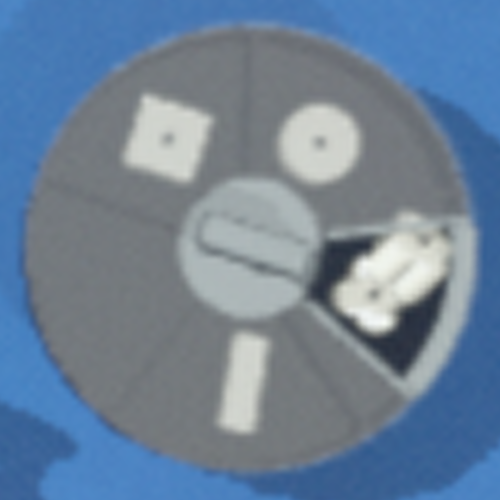

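The last picture (12th) shows the loose flower off the stored one. It stands on its rim against it, at about (410,262), with the stored flower at (368,300). Both are in compartment 2 below the lid, and the opening's edges are at about 278.4° and 227.4° (middle 252.9°). I'll check that everything stays still and that the other things are undisturbed.

Request:
play_rows:
  series:
    - [[0,0,0,0,0],[0,0,0,0,0],[0,0,0,0,0],[0,0,0,0,0],[0,0,0,0,0]]

```text
time: 22.25
ee_pos: [0.5278, 0.2972, 0.1641]
ee_rot: [-3.135, -0.026, 1.263]
wrist_force: [0.0, 0.7, -0.0]
opening: 1.004
```

Request:
play_rows:
  series:
    - [[0,0,0,0,0],[0,0,0,0,0],[0,0,0,0,0],[0,0,0,0,0],[0,0,0,0,0]]

```text
time: 22.67
ee_pos: [0.5279, 0.297, 0.1641]
ee_rot: [-3.135, -0.026, 1.263]
wrist_force: [-0.6, 0.7, 0.2]
opening: 0.999
```

Run:
```python
from h import *
im=grab('top'); r=rect(im,'top',[.5641,-.102],.044)
o=cv2.imread('pics/r9.png')[:,:,::-1].astype(int)
d=np.abs(r.astype(int)-o)[190:410,300:480].max(2); print('opening region change max/mean',d.max(),d.mean().round(2))
s0=cv2.imread('pics/side0.png'); s1=grab('side','sF.png')[:,:,::-1]
for nm,im2 in(('start',s0),('end',s1)):
    h=cv2.cvtColor(np.ascontiguousarray(im2),cv2.COLOR_BGR2HSV); H,S,V=cv2.split(h)
    for c,m in(('red',((H<6)|(H>174))&(S>170)&(V>90)),('yellow',(H>22)&(H<34)&(S>150)&(V>120)),('brown',(H>6)&(H<16)&(S>140))):
        m=m.astype(np.uint8); m[:290]=0; m[:,:180]=0; m[430:]=0;m[:,350:]=0
        v,u=np.where(m); print(nm,c,len(u),u.mean().round(1) if len(u) else '',v.mean().round(1) if len(u) else '')
    w=((S<80)&(V>130)).astype(np.uint8)
    n,l,s,ce=cv2.connectedComponentsWithStats(w[270:420,120:360])
    print(nm,'white',[(ce[i]+[120,270]).round(1).tolist() for i in range(1,n) if s[i,4]>60])
```

```text
opening region change max/mean 9 1.74
start red 257 220.9 392.6
start yellow 171 292.7 355.2
start brown 156 257.4 336.1
start white [[212.9, 281.2], [144.3, 301.0], [287.3, 291.3], [334.2, 319.0], [142.4, 376.1], [249.9, 366.1]]
end red 255 221.0 392.7
end yellow 179 292.3 354.8
end brown 146 257.4 336.2
end white [[212.5, 280.6], [144.7, 300.6], [287.4, 291.2], [334.6, 319.1], [143.3, 375.4]]
```

```bash
python3 -c "
from cell import env
print(env.job_done())"
```

```text
the job is handed in; nothing more can be done
None
```

I turned the lid so its opening is over compartment 2, which holds the stored flower, and put the loose white flower in through it. The job is handed in at about 23 s of robot time. Both flowers are in that compartment below the lid, but the loose one is not lying flat: it stands on its rim, leaning against the stored one.

- **Stacking and how I mended it:** The dropped flower first came to rest on top of the stored one, flush with the lid. Pressing its edge with a fingertip, up to 34 N, did not tip it. I then turned the lid about 29° further and back, so the opening's edge slid it off.
- **Last checks:**
  - The opening's middle is at about 252.9°, against about 252° for the compartment.
  - Nothing in the opening moved over the last 0.8 s.
  - The red, yellow and brown flowers, the dish, and the loose round and square beads moved less than a pixel in the side view. I did not compare the ruler, spool or pliers by numbers.
  - The arm was clear of everything.
- **Forces:** The highest wrist force I read was about 36 N, while gripping the bar.

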